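# Set out the tea and hold the caddy lid half open

### The arm

A 6-joint arm with a two-finger parallel gripper is mounted at the origin on the work surface. World frame = base frame: x ahead of the robot, y to its left, z up, the work surface at z = 0. Lengths are in m, angles in rad, forces in N, time in s.
With the tool pointing down it reaches from about 0.425 to 0.95 m from the base axis. Payload 3.5 kg.
Tool frame: the origin (TCP) lies at the very end of the fingers, on their centre line; the grasp point (between the pads) lies 19 mm behind it; z points along the fingers, y is the line along which they close (so a half turn about z gives the same grasp; the last joint's range is limited). The gripper opens to 85 mm and grips with 20 to 120 N. Pads are 22 mm wide; open, the fingers measure 114 mm over their backs; the gripper's body (76 mm by 85 mm) begins 54 mm behind the grasp point. The pads swing forward as they close: fully open they stand 13 mm farther back than shut.
Start: joints at [-1.382, 0.286, 1.577, -0, 1.279, -0.15], TCP at [0.224, -0.637, 0.231] pointing down, gripper open.
Joint ranges: [-2.77, 2.77], [-0.9, 2.22], [0.21, 2.48], [-1.53, 4.67], [0.24, 2.81], [-2.84, 2.84]. Speed limits (rad/s): [2.79, 2.79, 3.14, 3.14, 3.14, 3.14].

### API

Orientations are given as a unit quaternion [x, y, z, w].
In Python, from plant import ctrl gives the robot as it stands.
- The arm moves only by the tool carry_out, never from a script. Its argument "deltas" is one flat list of numbers, 6 for each row, row after row: the shift along the tool's x, y, z in m, then the turn, a rotation vector about the tool's x, y, z in rad. A call has 1 to 5 rows; each row is the pose to reach, as a shift and turn from the pose commanded when the call began, along the tool's axes at that moment; what a row does not reach only later rows make up. A row lasts 1/8 s, in which the tool goes at most 62.5 mm and 10.7 degrees, less where a joint would pass 70% of its speed; a pose out of reach is approached as far as the arm can. A call with a gripper value outside its range is refused whole. "grip" is the opening in per cent of the stroke, from 0 (shut) to 100 (fully open), set as the call begins (left out, the last holds). The fingers move at their own pace and stop on an object; "grip_force" is the grip in N (left out, the last holds). Time passes only in rows, so rows that repeat a pose let the fingers close. It gives the time, the measured TCP pose, the force, the opening and the grip force at its end, in the units of the state.
- ctrl.get_state(): the state, without advancing time (a new reading comes with each control period).
- ctrl.read_camera(name): name is "scene" or "top" or "wrist"; returns (picture, depth): 384x512x3 uint8, red, green, blue; 384x512 float32, m along the optical axis (not along the pixel's ray), 0 where there is no reading.
- ctrl.camera_model(name): a dict with "intrinsics" (3x3 intrinsics, pixels), "extrinsics" (4x4, takes a point from world to camera coordinates); the wrist camera has in their place "hand_eye" (4x4, takes a point from camera to tool coordinates, whose origin is the TCP and whose axes are the flange's). Camera axes: x right, y down, z forward; pixel columns grow to the right and rows downward; lengths in m; the calibration is good to about 2 mm. A picture is of the moment at which its call begins: read the wrist's pose just before it. camera_model takes no time and is no camera call.
- ctrl.sign_off(): hands the job in; it is judged then, once.
Trained networks look in the newest picture that a camera, given by its name, has taken for a name from the list of things; names that differ only in an ending like _2 or _b are one class to them, and where a whole thing is asked for, a point or a joint stands for the part that bears it (a point fixed in the world has none). Each returns a list of dicts, best first, with "score" (0 to 1); they miss things now and then, are a little off and sometimes report something else, mostly with a low value. They report only what shows in the picture. A call takes as long as a camera call.
- ctrl.find_in(camera, query): "uv" ([column, row] in pixels, amid what is visible of it).
The state is a dict: "time": time; "qpos": joint angles; "dq": joint speeds; "joint_efforts": joint torques, N m; "eef_pos": TCP position; "tcp_rot": TCP orientation; "contact_force": force on the tool from outside, world axes, zero at the start; "wrist_torque": the same for the moment, N m; "opening": opening from 0.0 (shut) to 1.0 (fully open); "finger_force": force on a finger pad.
Only numpy, scipy, OpenCV 4.12 (cv2) and the standard library are available. Lean on these libraries where they do the work, as an engineer would, in place of code of your own. Each camera call takes 0.05 s, during which the arm holds its last target. There are 200 camera calls.

### The job

I want to refill the tea caddy: lift the box of tea out of the basket and stand it upright in the middle of the cork coaster. Then raise the caddy's lid by the bar at its front and hold it half open, at 45 degrees; the lid falls shut by itself, so finish still holding it steady there and do not let go. Leave the jar, the egg timer and the egg cups where they are.

Things in the scene. Friction and masses are not known exactly. Their poses are not given: they have to be found in the camera images.
- tea_center (a point): Box of tea, a plain upright cardboard carton 36 (its x) x 56 (its y) x 85 mm tall (z up), about 70 g, standing in the basket beside the jar. The point is its centre, half-way up. Its 36 mm thickness lies roughly (within 0.25 rad) along the basket's x.
- basket: Low slatted wooden basket, fixed, 180 (x) x 230 (y) x 45 mm tall outside, walls and floor 6 mm thick. Origin under its centre on the sill. It holds the tea box at one end of its length (y) and the jar at the other; their centres are about 104 mm apart.
- coaster_top (a point): Flat round cork coaster, fixed, 110 mm across, 5 mm thick. The point is the centre of its upper face, z up.
- lid_hinge (a point): Hinge of the caddy's lid, mid-way along it. The caddy is a fixed tin box 130 (x) x 120 (y) x 105 mm tall, open under its lid; its front looks towards the robot along its own -x. The hinge runs along the caddy's y at its far upper edge, 108 mm above the sill, at mid-thickness of the 6 mm lid. This point turns with the lid.
- lid_bar (a point): Centre of the lid's brass lift bar: a round bar 18 mm thick and 34 mm long, parallel to the hinge, in the plane of the lid, 164 mm from the hinge and standing 34 mm out in front of the tin on a neck 14 mm wide. Its two flat ends (34 mm apart) can be pinched from above, and it can then turn between the fingers as the lid rises. This point turns with the lid.
- caddy_lid (a joint): Opening angle of the caddy's lid in rad: 0 shut (lid level), grows as the front edge rises about the hinge; half open is 0.785; stop at 1.8. The catch is undone. The hinge is free: the lid (about 160 g) falls shut when let go.
- jar: Squat hexagonal green-glass jar with a steel cap, 50 mm across the flats (58 mm over the corners), 54 mm tall, loose in the basket, leave alone. Origin under its centre.
- egg_timer: Faded blue egg-shaped timer, 60 mm across, 65 mm tall, loose on the sill, leave alone. Origin under its centre.
- egg_cup_a: Bone-china egg cup, 48 mm across, 60 mm tall, loose on the sill, leave alone. Origin under its centre.
- egg_cup_b: Second, identical egg cup, leave alone. Origin under its centre.

How it is judged:
On the way, in this order (a step that is already met when the one before it is completed fails the run):
1. the tea box is lifted clear of the basket by the fingers (z of tea_center in the frame of basket above 0.1 m and contact force between the fingers and tea_box above 0.2 N), for 0.1 s.
2. the tea box stands upright in the middle of the coaster, let go, with the lid still shut (horizontal distance between tea_center and coaster_top below 0.03 m and angle between tea_center's own z axis and vertical below 0.1 rad and z of tea_center in the frame of coaster_top between 0.037 and 0.048 m and contact force between the fingers and tea_box below 0.1 N and linear speed of tea_box below 0.03 m/s and value of joint caddy_lid below 0.1 rad), for 0.2 s.
3. the lid is held half open (value of joint caddy_lid between 0.665 and 0.905 rad and contact force between the fingers and caddy_lid above 0.3 N), for 0.2 s.
At the end, for the whole second after the job is handed in: The fingers hold the caddy's lid steady at 45 degrees, give or take 7 (0.665 to 0.905 rad), with nothing else propping it, and the tea box stands upright on the coaster, its centre within 30 mm of the coaster's, untouched (all of step 3 and velocity of joint caddy_lid between -0.1 and 0.1 rad/s and contact force between each of caddy_lid, the fingers and tea_box below 0.1 N and contact force between caddy_lid and jar below 0.1 N and contact force between caddy_lid and egg_timer below 0.1 N and contact force between caddy_lid and egg_cup_a below 0.1 N and contact force between caddy_lid and egg_cup_b below 0.1 N and horizontal distance between tea_center and coaster_top below 0.03 m and angle between tea_center's own z axis and vertical below 0.1 rad and z of tea_center in the frame of coaster_top between 0.037 and 0.048 m and linear speed of tea_box below 0.03 m/s); the arm keeps its last pose, push and grip.
It fails at once if the egg timer is pushed more than 30 mm or tipped over (distance of egg_timer from where it was at the start of the episode above 0.03 m or angle between egg_timer's own z axis and vertical above 0.4 rad).
It fails at once if an egg cup is pushed more than 30 mm or tipped over (distance of egg_cup_a from where it was at the start of the episode above 0.03 m or angle between egg_cup_a's own z axis and vertical above 0.4 rad).
It fails at once if an egg cup is pushed more than 30 mm or tipped over (distance of egg_cup_b from where it was at the start of the episode above 0.03 m or angle between egg_cup_b's own z axis and vertical above 0.4 rad).
It fails at once if the jar in the basket is pushed more than 40 mm or tipped over (distance of jar from where it was at the start of the episode above 0.04 m or angle between jar's own z axis and vertical above 0.4 rad).
It also fails if it takes over 54 s, if anything falls off the work surface, if the arm or the gripper's body presses on something with over 40 N, if the wrist force passes 120 N, or if a joint passes its speed limit or range.

## Working session

There is one attempt and no reset: what is moved stays moved. The work goes in short steps, Python scripts to look and compute and a tool call to move; the robot and the scene stay as the last step left them, time stands still between calls to the robot, and variables do not carry over. Pictures are saved under pics/ and viewed, at most 10 in all, crops included, and the job is handed in when it is done.

Besides the shell and the picture viewer there is one more tool, called after "Emit:" as name(argument=value, ...), one argument or row to a line, values as JSON. carry_out: Moves the arm, as the interface text tells. Its arguments: {"type":"object","properties":{"deltas":{"type":"array"},"grip":{"type":"number"},"grip_force":{"type":"number"}},"required":["deltas"]}

```bash
mkdir -p pics; ls; cat > h.py <<'E'
from plant import ctrl
import numpy as np, cv2
from scipy.spatial.transform import Rotation as R
def T():
    s=ctrl.get_state(); M=np.eye(4); M[:3,:3]=R.from_quat(s['tcp_rot']).as_matrix(); M[:3,3]=s['eef_pos']; return M
def cam2world(n,M=None):
    m=ctrl.camera_model(n)
    return m['intrinsics'], ((T() if M is None else M)@m['hand_eye'] if 'hand_eye' in m else np.linalg.inv(m['extrinsics']))
def cloud(n):
    M=T() ; im,d=ctrl.read_camera(n); K,C=cam2world(n,M)
    v,u=np.indices(d.shape); p=np.stack([(u-K[0,2])/K[0,0]*d,(v-K[1,2])/K[1,1]*d,d],-1)
    P=p@C[:3,:3].T+C[:3,3]; P[d==0]=np.nan
    return im,P
E
python3 - <<'E'
from h import *
ims=[]
for n in ('scene','top'):
    im,P=cloud(n); np.save(n+'.npy',P); cv2.imwrite(f'{n}_raw.png',im[...,::-1])
    ims.append(im)
    for q in ['tea_center','basket','coaster_top','lid_hinge','lid_bar','caddy_lid','jar','egg_timer','egg_cup_a']:
        for r in ctrl.find_in(n,q)[:3]:
            u,v=map(int,np.round(r['uv'])); print(n,q,round(r['score'],2),u,v,P[v,u].round(3))
cv2.imwrite('pics/a.png',cv2.resize(np.vstack(ims),(448*1,600+0))[...,::-1] if 0 else ims[0][...,::-1]); cv2.imwrite('pics/b.png',ims[1][...,::-1])
s=ctrl.get_state(); print(s)
E
```

```text
pics
scene tea_center 0.68 262 254 [0.684 0.065 0.046]
scene tea_center 0.55 349 248 [0.638 0.238 0.067]
scene basket 0.81 379 270 [0.618 0.306 0.004]
scene coaster_top 0.68 242 213 [ 0.518 -0.037  0.005]
scene coaster_top 0.46 147 171 [ 0.549 -0.268  0.108]
scene lid_hinge 0.75 148 173 [ 0.562 -0.257  0.112]
scene lid_bar 0.84 147 171 [ 0.549 -0.268  0.108]
scene caddy_lid 0.71 146 172 [ 0.556 -0.266  0.11 ]
scene jar 0.72 396 253 [0.605 0.333 0.049]
scene egg_timer 0.96 292 177 [0.39  0.059 0.049]
scene egg_timer 0.59 148 171 [ 0.551 -0.263  0.11 ]
scene egg_timer 0.4 379 270 [0.618 0.306 0.004]
scene egg_cup_a 0.87 220 253 [ 0.708 -0.02   0.048]
scene egg_cup_a 0.82 261 251 [0.688 0.064 0.058]
top tea_center 0.74 174 148 [0.61  0.224 0.09 ]
top tea_center 0.65 252 145 [0.663 0.055 0.03 ]
top basket 0.94 150 163 [0.588 0.295 0.009]
top coaster_top 0.9 283 222 [ 0.494 -0.045  0.003]
top lid_hinge 0.72 396 202 [ 0.555 -0.272  0.112]
top lid_hinge 0.16 250 142 [0.671 0.061 0.028]
top lid_bar 0.94 391 202 [ 0.554 -0.263  0.108]
top caddy_lid 0.73 392 202 [ 0.554 -0.264  0.11 ]
top jar 
[... 175 characters left out ...]
033]
{'time': 1.0, 'qpos': array([-1.38202619e+00,  2.86273728e-01,  1.57668567e+00,  5.30095769e-06,
        1.27859564e+00, -1.50009678e-01]), 'dq': array([ 0.00081035, -0.00078506,  0.00120507, -0.0005584 , -0.00082553,
       -0.00016963]), 'joint_efforts': array([ 6.13100910e-04, -4.05968785e+01, -2.92950064e+01, -1.36950912e-04,
        4.68843555e-04,  1.04337164e-05]), 'eef_pos': array([ 0.2243489 , -0.63661921,  0.23135017]), 'tcp_rot': array([9.85687929e-01, 1.68580267e-01, 2.90216013e-06, 1.87558395e-05]), 'contact_force': array([ 0.95976649, -0.42608584,  0.70978485]), 'wrist_torque': array([0.03041397, 0.05727882, 0.00659883]), 'finger_force': 0.0, 'opening': 0.9992724418812888}
```

View pics/a.png

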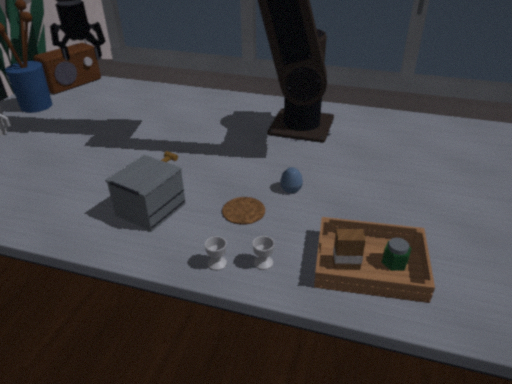

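View pics/b.png

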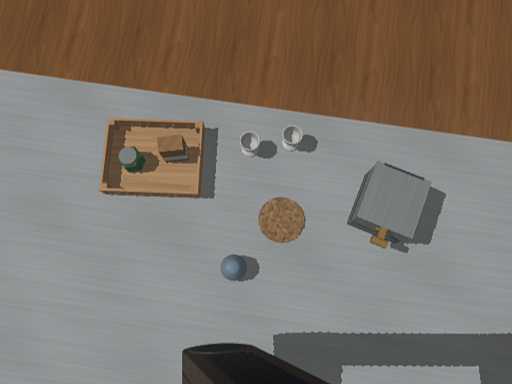

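The scene picture shows the tea box at (349,248) next to the jar at (397,253), the coaster at (243,210), and the caddy at (148,190) with its brass bar at (170,157). The top view has the box at (173,148), the coaster at (282,220), the lid at (390,202) and the bar at (380,238). Next I'll measure these from the depth in both views.

```bash
python3 - <<'E'
from h import *
def rect(P,m,name):
    q=P[m][:,:2].astype(np.float32); r=cv2.minAreaRect(q*1000); b=cv2.boxPoints(r)
    print(name,len(q),'z',np.median(P[m][:,2]).round(4),'c',np.round(r[0],1),'size',np.round(r[1],1),'ang',round(r[2],1),'mean',q.mean(0).round(4))
for n in ('top','scene'):
    P=np.load(n+'.npy'); im=cv2.imread(n+'_raw.png'); x,y,z=np.moveaxis(P,-1,0)
    hsv=cv2.cvtColor(im,cv2.COLOR_BGR2HSV)
    near=lambda a,b,r:(np.hypot(x-a,y-b)<r)
    rect(P,near(.63,.23,.06)&(z>.078),n+' tea top')
    rect(P,near(.605,.333,.05)&(z>.04),n+' jar')
    rect(P,near(.6,.29,.17)&(z>.035)&(z<.06)&(hsv[...,1]>90),n+' basket')
    br=(hsv[...,1]>110)&(hsv[...,0]<25)
    m=near(.5,-.045,.09)&(z<.012)&br; rect(P,m,n+' coaster')
    rect(P,near(.555,-.265,.12)&(z>.103)&~br,n+' lid')
    rect(P,near(.47,-.25,.09)&(z>.08)&br,n+' bar')
    m=near(.37,.055,.06)&(z>.02); rect(P,m,n+' timer')
    for c in [(.68,.063),(.705,-.037)]: rect(P,near(*c,.04)&(z>.045),n+' cup')
E
```

```text
top tea top 432 z 0.0905 c [618.8 235.8] size [38.  56.6] ang 15.9 mean [0.6174 0.2347]
top jar 408 z 0.0584 c [584.1 335.7] size [50.  55.2] ang 79.1 mean [0.5819 0.3322]
top basket 1400 z 0.0445 c [598.2 285.5] size [181.5 230.7] ang 6.6 mean [0.5966 0.2897]
top coaster 878 z 0.0047 c [499.9 -38.7] size [104.3 104.2] ang 53.1 mean [ 0.4985 -0.04  ]
top lid 3644 z 0.1108 c [ 543.1 -263.6] size [124.6 177.8] ang 76.1 mean [ 0.5598 -0.2676]
top bar 206 z 0.1131 c [ 477.9 -246.4] size [32.8 39.5] ang 75.9 mean [ 0.4746 -0.2449]
top timer 547 z 0.0519 c [369.9  53.9] size [55.9 59. ] ang 8.2 mean [0.3689 0.0519]
top cup 137 z 0.0571 c [662.5  60.9] size [44.8 44.5] ang 9.4 mean [0.6675 0.0618]
top cup 144 z 0.0578 c [692.4 -35.6] size [44.9 46.2] ang 28.6 mean [ 0.6959 -0.0358]
scene tea top 438 z 0.0897 c [621.3 235.8] size [38.7 57.6] ang 14.4 mean [0.6257 0.2356]
scene jar 437 z 0.0566 c [589.6 334.4] size [49.8 50.7] ang 78.4 mean [0.5942 0.3345]
scene basket 1745 z 0.0431 c [601.6 284.8] size [183.2 228.9] ang 6.5 mean [0.6188 0.2948]
scene coaster 2091 z -0.7476 c [483.2 -43.3] size [178.3 144. ] ang 85.3 mean [ 0.4894 -0.0461]
scene lid 1757 z 0.1103 c [ 545.7 -263.7] size [127.5 176.4] ang 75.3 mean [ 0.5685 -0.2655]
scene bar 84 z 0.1111 c [ 478.6 -242.1] size [31.  30.7] ang 2.6 mean [ 0.476  -0.2428]
scene timer 376 z 0.0433 c [381.6  52.3] size [55.8 46.4] ang 76.1 mean [0.3866 0.0558]
scene cup 247 z 0.0539 c [665.2  60.4] size [47.3 44.8] ang 13.7 mean [0.6637 0.0608]
scene cup 257 z 0.0544 c [694.9 -35.7] size [46.5 47. ] ang 69.5 mean [ 0.6947 -0.0362]
```

```bash
cat >> h.py <<'E'
def pose(x,y,z,yaw):
    "tool down, tool x at yaw (deg)"
    M=np.eye(4); M[:3,:3]=(R.from_euler('z',yaw,degrees=True)*R.from_euler('x',180,degrees=True)).as_matrix(); M[:3,3]=[x,y,z]; return M
def plan(*stops):
    "stops: (x,y,z,yaw,ncalls); prints the whole delta of each call in its starting tool frame"
    A=T()
    for *p,n in stops:
        B=pose(*p); rv=R.from_matrix(A[:3,:3].T@B[:3,:3]).as_rotvec(); S=A
        for k in range(1,n+1):
            W=np.eye(4); W[:3,:3]=A[:3,:3]@R.from_rotvec(rv*k/n).as_matrix(); W[:3,3]=A[:3,3]+(B[:3,3]-A[:3,3])*k/n
            print(p,k,(S[:3,:3].T@(W[:3,3]-S[:3,3])).round(4),(R.from_matrix(S[:3,:3].T@W[:3,:3]).as_rotvec()).round(4)); S=W
        A=B
E
python3 -c "
from h import *
plan((.62,.236,.21,105.2,4))"
```

```text
[0.62, 0.236, 0.21, 105.2] 1 [ 0.1658 -0.1729  0.0053] [ 0.      0.     -0.3743]
[0.62, 0.236, 0.21, 105.2] 2 [ 0.2175 -0.1003  0.0053] [ 0.      0.     -0.3743]
[0.62, 0.236, 0.21, 105.2] 3 [ 0.2391 -0.0138  0.0053] [ 0.      0.     -0.3743]
[0.62, 0.236, 0.21, 105.2] 4 [0.2276 0.0746 0.0053] [ 0.      0.     -0.3743]
```

Emit:
carry_out(
  deltas=[0.033,-0.035,0.001,0,0,-0.075,0.066,-0.069,0.002,0,0,-0.15,0.1,-0.104,0.003,0,0,-0.225,0.133,-0.138,0.004,0,0,-0.3,0.166,-0.173,0.005,0,0,-0.374],
)

```text
time: 1.62
eef_pos: [0.3239, -0.4169, 0.2265]
tcp_rot: [0.937, 0.35, 0.0, 0.0]
contact_force: [0.1, -0.4, -0.1]
opening: 0.999
finger_force: 0.0
```

Emit:
carry_out(
  deltas=[0.044,-0.02,0.001,0,0,-0.075,0.087,-0.04,0.002,0,0,-0.15,0.131,-0.06,0.003,0,0,-0.225,0.174,-0.08,0.004,0,0,-0.3,0.218,-0.1,0.005,0,0,-0.374],
)

```text
time: 2.25
eef_pos: [0.4234, -0.1987, 0.2217]
tcp_rot: [0.855, 0.518, 0.0, 0.001]
contact_force: [0.7, -0.0, -0.7]
opening: 1.0
finger_force: 0.0
```

Emit:
carry_out(
  deltas=[0.048,-0.003,0.001,0,0,-0.075,0.096,-0.006,0.002,0,0,-0.15,0.143,-0.008,0.003,0,0,-0.225,0.191,-0.011,0.004,0,0,-0.3,0.239,-0.014,0.005,0,0,-0.374],
)

```text
time: 2.88
eef_pos: [0.5224, 0.0195, 0.2167]
tcp_rot: [0.744, 0.668, 0.0, 0.0]
contact_force: [0.6, -0.0, 0.7]
opening: 0.998
finger_force: 0.0
```

Emit:
carry_out(
  deltas=[0.046,0.015,0.001,0,0,-0.075,0.091,0.03,0.002,0,0,-0.15,0.137,0.045,0.003,0,0,-0.225,0.182,0.06,0.004,0,0,-0.3,0.228,0.075,0.005,0,0,-0.374],
)

```text
time: 3.5
eef_pos: [0.622, 0.2379, 0.2114]
tcp_rot: [0.607, 0.795, 0.0, 0.0]
contact_force: [-0.1, -0.2, 0.4]
opening: 0.999
finger_force: 0.0
```

```bash
python3 - <<'E'
from h import *
s=ctrl.get_state(); print(s['time'],s['eef_pos'],s['qpos'],s['contact_force'])
im,P=cloud('wrist'); cv2.imwrite('pics/c.png',im[...,::-1])
x,y,z=np.moveaxis(P,-1,0)
m=(np.hypot(x-.62,y-.236)<.05)&(z>.078)&(z<.1)
r=cv2.minAreaRect((P[m][:,:2]*1000).astype(np.float32)); print(m.sum(),np.median(z[m]),r)
plan((.62,.236,.21,105.2,1))
E
```

```text
3.5 [0.62196802 0.23788693 0.21144737] [ 2.13268194e-01  2.81851115e-01  1.61907562e+00 -1.92077173e-04
  1.24023951e+00 -5.31975393e-02] [-0.05959163 -0.20773576  0.35196526]
2795 0.09240665247913121 ((619.0852661132812, 235.75941467285156), (35.86014938354492, 55.80769729614258), 15.785728454589844)
[0.62, 0.236, 0.21, 105.2] 1 [-0.0056 -0.0048  0.0009] [ 0.0031 -0.0034  0.0057]
```

View pics/c.png

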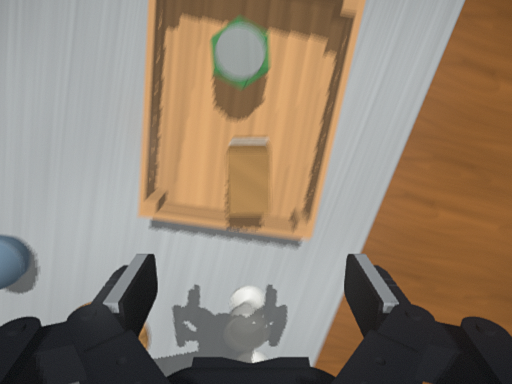

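The wrist view shows the tea box at (248,180), upright and clear of the jar at (240,50), and there's room for the fingers on both sides. Its position agrees with the other two views: (0.620, 0.236), 15.5°.

Emit:
carry_out(
  deltas=[0,0,0,0,0,0],
  grip=85,
)

```text
time: 3.68
eef_pos: [0.6213, 0.2376, 0.2108]
tcp_rot: [0.607, 0.795, -0.0, -0.0]
contact_force: [0.8, -1.2, 0.5]
opening: 0.852
finger_force: 0.0
```

```bash
python3 - <<'E'
from h import *
s=ctrl.get_state(); print(s['time'],s['eef_pos'])
plan((.62,.236,.21,105.5,1),(.62,.236,.050,105.5,1))
E
```

```text
3.675 [0.62133819 0.23762164 0.21079913]
[0.62, 0.236, 0.21, 105.5] 1 [-0.0012 -0.0017  0.0008] [-0.0008  0.0002 -0.0046]
[0.62, 0.236, 0.05, 105.5] 1 [ 0.   -0.    0.16] [0. 0. 0.]
```

Emit:
carry_out(
  deltas=[-0.001,-0.002,0.03,0,0,-0.005,-0.001,-0.002,0.07,0,0,-0.005,-0.001,-0.002,0.11,0,0,-0.005,-0.001,-0.002,0.145,0,0,-0.005,-0.001,-0.002,0.161,0,0,-0.005],
)

```text
time: 4.3
eef_pos: [0.6181, 0.2334, 0.048]
tcp_rot: [0.606, 0.795, -0.002, -0.001]
contact_force: [-0.4, -0.2, -0.3]
opening: 0.852
finger_force: 0.0
```

Emit:
carry_out(
  deltas=[0,0,0,0,0,0,0,0,0,0,0,0,0,0,0,0,0,0,0,0,0,0,0,0,0,0,0,0,0,0],
  grip=20,
  grip_force=25,
)

```text
time: 4.92
eef_pos: [0.6209, 0.2351, 0.0523]
tcp_rot: [0.606, 0.796, 0.001, 0.001]
contact_force: [-0.3, -0.5, 6.0]
opening: 0.419
finger_force: 31.3
```

Emit:
carry_out(
  deltas=[0,0,-0.015,0,0,0,0,0,-0.045,0,0,0,0,0,-0.08,0,0,0,0,0,-0.11,0,0,0,0,0,-0.12,0,0,0],
)

```text
time: 5.55
eef_pos: [0.6207, 0.2353, 0.1733]
tcp_rot: [0.606, 0.796, 0.002, 0.001]
contact_force: [0.9, -0.6, -1.1]
opening: 0.421
finger_force: 30.6
```

Emit:
carry_out(
  deltas=[0,0,0,0,0,0,0,0,0,0,0,0],
)

```text
time: 5.8
eef_pos: [0.6186, 0.2347, 0.1682]
tcp_rot: [0.606, 0.796, -0.001, -0.001]
contact_force: [-0.5, 0.7, -1.6]
opening: 0.419
finger_force: 30.6
```

```bash
python3 - <<'E'
from h import *
s=ctrl.get_state(); print(s['time'],s['eef_pos'],s['opening'],s['finger_force'])
plan((.50,-.039,.16,105.5,2),(.50,-.039,.053,105.5,1))
im,P=cloud('scene'); cv2.imwrite('pics/d.png',cv2.resize(im[130:310,200:440],None,fx=2.5,fy=2.5)[...,::-1])
E
```

```text
5.8 [0.61858292 0.23468654 0.168245  ] 0.4187947744861679 30.592267513275146
[0.5, -0.039, 0.16, 105.5] 1 [-0.1162 -0.0935  0.0044] [-0.0017 -0.0001 -0.0007]
[0.5, -0.039, 0.16, 105.5] 2 [-0.1161 -0.0936  0.0043] [-0.0017 -0.0001 -0.0007]
[0.5, -0.039, 0.053, 105.5] 1 [ 0.    -0.     0.107] [0. 0. 0.]
```

View pics/d.png

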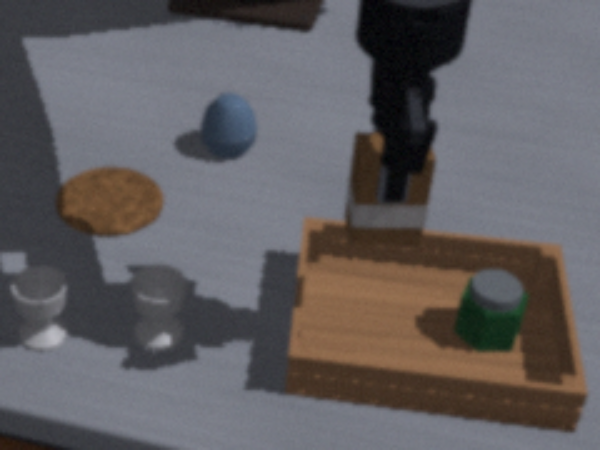

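The crop shows the box held upright in the fingers at (390,185), lifted clear of the basket, with the jar still standing at (492,310). Next I carry it to the coaster.

Emit:
carry_out(
  deltas=[-0.018,-0.014,0.001,0,0,0,-0.041,-0.033,0.002,0,0,0,-0.066,-0.053,0.003,0,0,0,-0.091,-0.073,0.004,0,0,0,-0.116,-0.094,0.004,0,0,0],
)

```text
time: 6.48
eef_pos: [0.5586, 0.0972, 0.1647]
tcp_rot: [0.606, 0.796, -0.001, -0.001]
contact_force: [-0.1, -0.4, -1.0]
opening: 0.417
finger_force: 30.6
```

Emit:
carry_out(
  deltas=[-0.025,-0.02,0.001,0,0,0,-0.05,-0.04,0.002,0,0,0,-0.075,-0.06,0.003,0,0,0,-0.1,-0.08,0.004,0,0,0,-0.116,-0.094,0.004,0,0,0],
)

```text
time: 7.1
eef_pos: [0.4987, -0.0396, 0.1609]
tcp_rot: [0.606, 0.795, -0.001, -0.001]
contact_force: [0.3, 0.6, 0.8]
opening: 0.416
finger_force: 30.6
```

Emit:
carry_out(
  deltas=[0,0,0,0,0,0,0,0,0,0,0,0,0,0,0,0,0,0],
)

```text
time: 7.48
eef_pos: [0.5003, -0.038, 0.1621]
tcp_rot: [0.606, 0.796, 0.0, -0.0]
contact_force: [-0.1, -0.3, -1.2]
opening: 0.417
finger_force: 30.5
```

```bash
python3 - <<'E'
from h import *
s=ctrl.get_state(); print(s['time'],s['eef_pos'],s['opening'],s['finger_force'])
plan((.50,-.039,.16,105.5,1),(.50,-.039,.053,105.5,1))
im,P=cloud('top'); x,y,z=np.moveaxis(P,-1,0)
im,P=cloud('scene'); x,y,z=np.moveaxis(P,-1,0)
m=(np.hypot(x-.5,y+.039)<.07)&(z>.03)&(z<.15); print('lowest z of held box',np.percentile(z[m],[1,3,10]))
E
```

```text
7.475 [ 0.50028216 -0.03801529  0.16209841] 0.4168921701247125 30.548413395881653
[0.5, -0.039, 0.16, 105.5] 1 [-0.0009 -0.0005  0.0021] [-0.0002 -0.0004 -0.0006]
[0.5, -0.039, 0.053, 105.5] 1 [ 0.    -0.     0.107] [0. 0. 0.]
lowest z of held box [0.11622853 0.11690416 0.11937791]
```

Emit:
carry_out(
  deltas=[-0.001,-0.001,0.03,0,0,0,-0.001,-0.001,0.065,0,0,0,-0.001,-0.001,0.092,0,0,0,-0.001,-0.001,0.104,0,0,0,-0.001,-0.001,0.106,0,0,0],
)

```text
time: 8.2
eef_pos: [0.4993, -0.0396, 0.0559]
tcp_rot: [0.606, 0.796, -0.0, -0.0]
contact_force: [0.3, -0.1, 0.1]
opening: 0.417
finger_force: 30.6
```

Emit:
carry_out(
  deltas=[0,0,0.001,0,0,0,0,0,0.002,0,0,0,0,0,0.003,0,0,0,0,0,0.003,0,0,0],
)

```text
time: 8.7
eef_pos: [0.4995, -0.04, 0.0536]
tcp_rot: [0.606, 0.796, 0.0, 0.0]
contact_force: [0.6, -0.4, -0.6]
opening: 0.416
finger_force: 30.6
```

Emit:
carry_out(
  deltas=[0,0,0.001,0,0,0,0,0,0.002,0,0,0,0,0,0.002,0,0,0],
)

```text
time: 9.07
eef_pos: [0.4994, -0.04, 0.0513]
tcp_rot: [0.606, 0.796, 0.0, -0.0]
contact_force: [0.2, -0.3, -0.2]
opening: 0.42
finger_force: 30.6
```

Emit:
carry_out(
  deltas=[0,0,0.001,0,0,0,0,0,0.002,0,0,0,0,0,0.002,0,0,0],
)

```text
time: 9.45
eef_pos: [0.4996, -0.04, 0.0513]
tcp_rot: [0.606, 0.796, -0.0, -0.001]
contact_force: [-4.5, 0.8, 11.7]
opening: 0.416
finger_force: 32.0
```

Emit:
carry_out(
  deltas=[0,0,-0.001,0,0,0,0,0,-0.001,0,0,0],
)

```text
time: 9.7
eef_pos: [0.4995, -0.04, 0.0513]
tcp_rot: [0.606, 0.796, -0.0, -0.0]
contact_force: [-4.0, 0.6, 6.9]
opening: 0.414
finger_force: 31.6
```

Emit:
carry_out(
  deltas=[0,0,0,0,0,0,0,0,0,0,0,0,0,0,0,0,0,0,0,0,0,0,0,0,0,0,0,0,0,0],
  grip=80,
)

```text
time: 10.32
eef_pos: [0.4994, -0.0399, 0.0502]
tcp_rot: [0.606, 0.796, -0.0, -0.0]
contact_force: [-0.3, 0.4, 0.4]
opening: 0.804
finger_force: 0.0
```

Emit:
carry_out(
  deltas=[0,0,-0.02,0,0,0,0,0,-0.05,0,0,0,0,0,-0.1,0,0,0,0,0,-0.15,0,0,0,0,0,-0.17,0,0,0],
)

```text
time: 10.95
eef_pos: [0.501, -0.0404, 0.2244]
tcp_rot: [0.606, 0.796, 0.001, 0.003]
contact_force: [0.2, -0.6, 0.2]
opening: 0.803
finger_force: 0.0
```

```bash
python3 - <<'E'
from h import *
s=ctrl.get_state(); print(s['time'],s['eef_pos'],s['opening'],s['finger_force'])
for n in ('scene','wrist'):
    im,P=cloud(n); x,y,z=np.moveaxis(P,-1,0)
    m=(np.hypot(x-.5,y+.039)<.06)&(z>.078)&(z<.1)
    if m.sum()>20: print(n,m.sum(),np.median(z[m]),np.ptp(z[m]),cv2.minAreaRect((P[m][:,:2]*1000).astype(np.float32)))
E
```

```text
10.95 [ 0.50096486 -0.04035023  0.22439943] 0.8029126991986408 0.0
scene 280 0.08817734976817754 0.014141061485933748 ((502.60821533203125, -38.304141998291016), (38.86372375488281, 55.710044860839844), 17.616012573242188)
wrist 2548 0.09140108510574657 0.015273874596259007 ((499.22247314453125, -38.65923309326172), (36.0051383972168, 55.39234924316406), 15.46501350402832)
```

```bash
python3 -c "
from h import *
plan((.478,-.245,.23,165.7,2))"
```

```text
[0.478, -0.245, 0.23, 165.7] 1 [-0.0956 -0.0383 -0.003 ] [ 0.0017  0.0032 -0.526 ]
[0.478, -0.245, 0.23, 165.7] 2 [-0.0634 -0.0811 -0.0031] [ 0.0017  0.0032 -0.526 ]
```

Emit:
carry_out(
  deltas=[-0.019,-0.008,-0.001,0,0,-0.1,-0.038,-0.015,-0.001,0,0,-0.21,-0.057,-0.023,-0.002,0,0,-0.32,-0.076,-0.031,-0.002,0,0,-0.42,-0.096,-0.038,-0.003,0,0,-0.526],
)

```text
time: 11.68
eef_pos: [0.4873, -0.1428, 0.2211]
tcp_rot: [0.377, 0.926, 0.0, -0.002]
contact_force: [0.1, -0.2, -0.4]
opening: 0.8
finger_force: 0.0
```

Emit:
carry_out(
  deltas=[-0.013,-0.016,-0.001,0,0,-0.1,-0.026,-0.032,-0.001,0,0,-0.21,-0.039,-0.048,-0.002,0,0,-0.32,-0.052,-0.065,-0.002,0,0,-0.42,-0.063,-0.081,-0.003,0,0,-0.526],
)

```text
time: 12.3
eef_pos: [0.4756, -0.2447, 0.224]
tcp_rot: [0.123, 0.992, 0.001, -0.002]
contact_force: [0.2, -0.4, -0.1]
opening: 0.8
finger_force: 0.0
```

Emit:
carry_out(
  deltas=[0,0,0,0,0,0,0,0,0,0,0,0,0,0,0,0,0,0],
  grip=75,
)

```text
time: 12.68
eef_pos: [0.4765, -0.2437, 0.2258]
tcp_rot: [0.125, 0.992, 0.0, -0.0]
contact_force: [0.1, -0.0, 0.8]
opening: 0.748
finger_force: 0.0
```

```bash
python3 - <<'E'
from h import *
s=ctrl.get_state(); print(s['time'],s['eef_pos'],s['qpos'].round(2))
im,P=cloud('wrist'); cv2.imwrite('pics/e.png',im[...,::-1]); x,y,z=np.moveaxis(P,-1,0)
hsv=cv2.cvtColor(im,cv2.COLOR_RGB2HSV); br=(hsv[...,1]>100)&(hsv[...,0]<30)
m=br&(np.hypot(x-.478,y+.245)<.05)&(z>.08)&(z<.13)
print(m.sum(),np.percentile(z[m],[5,50,95,99]),cv2.minAreaRect((P[m][:,:2]*1000).astype(np.float32)))
q=P[m][:,:2]; a=np.radians(-14.3); d=np.array([np.cos(a),np.sin(a)]); n=np.array([-d[1],d[0]])
u=q@d; v=q@n
for lo in np.arange(u.min(),u.max(),.005):
    k=(u>=lo)&(u<lo+.005); print(round(lo,4),k.sum(),v[k].min().round(4),v[k].max().round(4),z[m][k].max().round(4))
print(d,n)
plan((.478,-.245,.23,165.7,1))
E
```

```text
12.675 [ 0.47651526 -0.2436751   0.22583681] [-0.66 -0.02  1.92  0.    1.24 -1.98]
1314 [0.11088512 0.11536983 0.11882051 0.1193288 ] ((477.4928894042969, -247.63909912109375), (33.365760803222656, 40.7446403503418), 75.78324127197266)
0.5035 329 -0.1387 -0.1055 0.1187
0.5085 254 -0.1383 -0.1055 0.1204
0.5135 211 -0.1385 -0.1054 0.1193
0.5185 104 -0.1387 -0.1061 0.1164
0.5235 89 -0.1283 -0.1158 0.1136
0.5285 92 -0.1283 -0.1158 0.1138
0.5335 90 -0.1284 -0.1158 0.1135
0.5385 134 -0.1328 -0.1118 0.1137
0.5435 11 -0.1301 -0.1118 0.1125
[ 0.96901573 -0.24699901] [0.24699901 0.96901573]
[0.478, -0.245, 0.23, 165.7] 1 [-0.0017 -0.0008 -0.004 ] [ 0.0003 -0.0004  0.0001]
```

View pics/e.png

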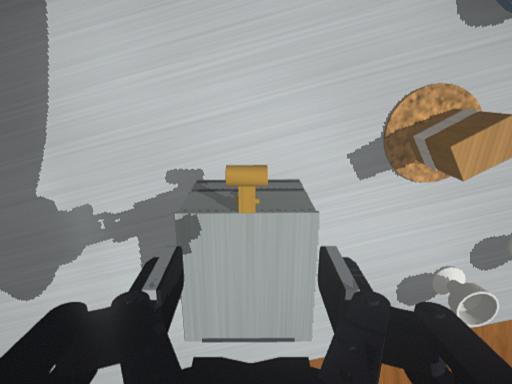

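The wrist view shows the bar at (247,174) with its neck towards the lid, and the tea box upright on the coaster at the right. The bar centre comes out at (0.467, -0.245, 0.109) and the hinge at (0.626, -0.286).

```bash
python3 -c "
from h import *
plan((.467,-.245,.09,165.7,1))"
```

```text
[0.467, -0.245, 0.09, 165.7] 1 [ 0.0089 -0.0036  0.136 ] [ 0.0003 -0.0004  0.0001]
```

Emit:
carry_out(
  deltas=[0.009,-0.003,0.03,0,0,0,0.009,-0.003,0.065,0,0,0,0.009,-0.003,0.1,0,0,0,0.009,-0.003,0.125,0,0,0,0.009,-0.003,0.135,0,0,0],
)

```text
time: 13.35
eef_pos: [0.4664, -0.2441, 0.0897]
tcp_rot: [0.124, 0.992, 0.001, -0.001]
contact_force: [0.8, 0.0, 0.5]
opening: 0.748
finger_force: 0.0
```

Emit:
carry_out(
  deltas=[0,0,0,0,0,0,0,0,0,0,0,0],
)

```text
time: 13.6
eef_pos: [0.468, -0.2458, 0.0928]
tcp_rot: [0.125, 0.992, -0.001, 0.001]
contact_force: [-0.4, -0.5, 0.3]
opening: 0.75
finger_force: 0.0
```

Emit:
carry_out(
  deltas=[0,0,0,0,0,0,0,0,0,0,0,0,0,0,0,0,0,0,0,0,0,0,0,0,0,0,0,0,0,0],
  grip=20,
  grip_force=30,
)

```text
time: 14.22
eef_pos: [0.4677, -0.245, 0.0925]
tcp_rot: [0.125, 0.992, 0.0, 0.001]
contact_force: [0.1, 4.5, 6.0]
opening: 0.392
finger_force: 31.1
```

```bash
python3 - <<'E'
from h import *
s=ctrl.get_state(); print(s['time'],s['eef_pos'],s['opening'],s['finger_force'],s['contact_force'])
M=T(); print(R.from_matrix(M[:3,:3]).as_quat())
d=np.array([.969,-.247,0])
# rotating about the hinge, in tool axes from here
for t in np.radians(np.arange(5,46,5)):
    w=.164*((1-np.cos(t))*d+np.sin(t)*np.array([0,0,1])); print(np.degrees(t).round(),(M[:3,:3].T@w).round(4))
E
```

```text
14.225 [ 0.46774118 -0.24497504  0.09248046] 0.3921476844384433 31.128634214401245 [0.07969311 4.53035513 5.97164651]
[1.24784942e-01 9.92183563e-01 3.17436922e-04 6.27712547e-04]
5.0 [-0.0006  0.     -0.0143]
10.0 [-0.0025  0.     -0.0285]
15.0 [-0.0056  0.     -0.0424]
20.0 [-0.01    0.0001 -0.0561]
25.0 [-0.0154  0.0001 -0.0693]
30.0 [-0.0221  0.0001 -0.082 ]
35.0 [-0.0298  0.0001 -0.094 ]
40.0 [-3.850e-02  1.000e-04 -1.054e-01]
45.0 [-4.820e-02  1.000e-04 -1.159e-01]
```

Emit:
carry_out(
  deltas=[-0.0006,0,-0.014,0,0,0,-0.0025,0,-0.0285,0,0,0,-0.0056,0,-0.0424,0,0,0,-0.0078,0,-0.05,0,0,0,-0.01,0,-0.056,0,0,0],
)

```text
time: 14.85
eef_pos: [0.4767, -0.2472, 0.1473]
tcp_rot: [0.125, 0.992, 0.0, -0.0]
contact_force: [3.8, 3.1, -3.4]
opening: 0.393
finger_force: 30.1
```

```bash
python3 - <<'E'
from h import *
s=ctrl.get_state(); print(s['time'],s['eef_pos'],s['opening'],s['finger_force'],s['contact_force'])
im,P=cloud('scene'); cv2.imwrite('pics/f.png',cv2.resize(im[100:260,70:300],None,fx=2.5,fy=2.5)[...,::-1])
E
```

```text
14.85 [ 0.47665168 -0.24718762  0.14733338] 0.392857239632901 30.129521191120148 [ 3.75447489  3.08020793 -3.40077456]
```

View pics/f.png

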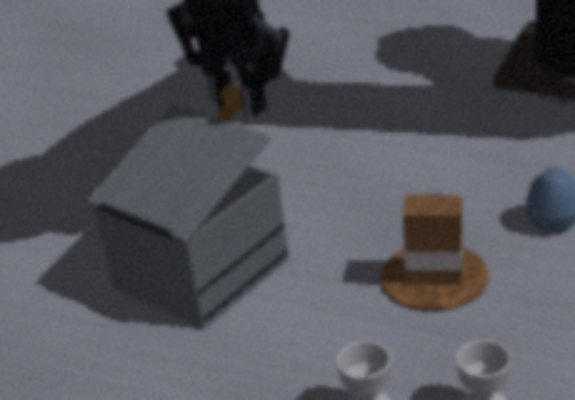

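The crop shows the lid about 20° open with the bar in the fingers at (230,100), and the tea box upright on the coaster at (433,240). I continue to 45°.

Emit:
carry_out(
  deltas=[-0.0054,0,-0.0132,0,0,0,-0.0121,0,-0.026,0,0,0,-0.0198,0,-0.038,0,0,0,-0.0285,0,-0.0493,0,0,0,-0.038,0,-0.0598,0,0,0],
)

```text
time: 15.52
eef_pos: [0.5137, -0.2565, 0.2077]
tcp_rot: [0.125, 0.992, 0.001, -0.001]
contact_force: [2.9, 4.9, -5.0]
opening: 0.39
finger_force: 30.2
```

Emit:
carry_out(
  deltas=[0,0,0,0,0,0,0,0,0,0,0,0,0,0,0,0,0,0,0,0,0,0,0,0],
)

```text
time: 16.02
eef_pos: [0.514, -0.2566, 0.208]
tcp_rot: [0.125, 0.992, 0.001, 0.0]
contact_force: [1.9, 5.2, -2.3]
opening: 0.392
finger_force: 31.2
```

```bash
python3 - <<'E'
from h import *
s=ctrl.get_state(); print(s['time'],s['eef_pos'],s['opening'],s['finger_force'],s['contact_force'])
d=np.array([.969,-.247]); hu=np.dot(d,[.626,-.2855])
print('angle by tcp',np.degrees(np.arctan2(s['eef_pos'][2]-.0925+.001,hu-s['eef_pos'][:2]@d)))
for c in ('scene','top'):
    im,P=cloud(c); x,y,z=np.moveaxis(P,-1,0)
    if c=='scene': cv2.imwrite('pics/g.png',cv2.resize(im[100:260,70:300],None,fx=2.5,fy=2.5)[...,::-1])
    u=x*d[0]+y*d[1]; v=x*.247+y*.969
    m=(abs(v+.122)<.05)&(u>.54)&(u<.66)&(z>.12)&(z<.21)&(cv2.cvtColor(im,cv2.COLOR_RGB2HSV)[...,1]<90)&(im.max(-1)>60)
    if m.sum()>50: print(c,m.sum(),'lid slope deg',np.degrees(np.arctan(np.polyfit(u[m],z[m],1)[0])), np.median(abs(z[m]-np.polyval(np.polyfit(u[m],z[m],1),u[m]))))
    m=(np.hypot(x-.5,y+.039)<.05)&(z>.078)&(z<.1)
    if m.sum()>20: print(c,'tea',m.sum(),np.median(z[m]),cv2.minAreaRect((P[m][:,:2]*1000).astype(np.float32)))
E
```

```text
16.025 [ 0.51403242 -0.25658312  0.20799753] 0.39229140791859396 31.248972415924072 [ 1.94930068  5.17249007 -2.31710097]
angle by tcp 45.21188672525013
scene 1334 lid slope deg -44.070847785258024 0.001334086116998534
scene tea 280 0.08841731898191957 ((501.828857421875, -38.837608337402344), (40.54662322998047, 56.02875518798828), 11.852669715881348)
top 320 lid slope deg -43.897919349734266 0.0007317510260225757
top tea 438 0.0895652146818734 ((498.75469970703125, -38.204132080078125), (36.06371307373047, 55.79159164428711), 15.636312484741211)
```

View pics/g.png

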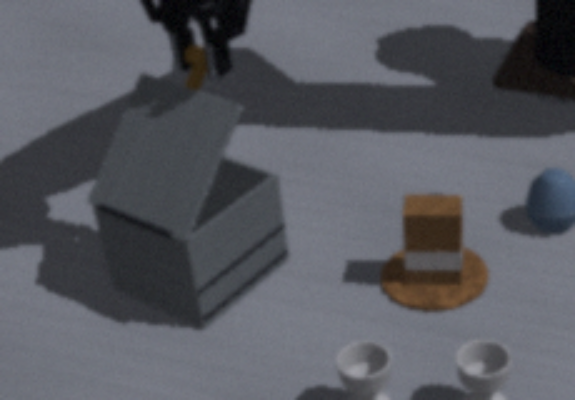

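The picture shows the lid half open, with the bar held in the fingers at (195,65), and the tea box upright on the coaster at (433,240). The depth gives a lid angle of about 44°, and the arm is steady, so I hand the job in.

```bash
python3 -c "
from plant import ctrl
print(ctrl.sign_off())"
```

```text
the job is handed in; nothing more can be done
None
```

The tea box is standing upright in the middle of the coaster, and the gripper is holding the caddy lid steady at about 44–45°; the job was handed in at about 16 s of the 54 s allowed, though no verdict came back.

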